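# Swap an expired paint sample in a slide-top box

### The job

Replace the expired sample: slide the clear lid of the green box all the way open over its end ridge, stand the red-capped jar upright in the blue tray, and stand the green-capped jar from the dark mat in the pocket that this leaves free. Then slide the lid fully home over the ridge. Set the jars down rather than dropping them, and leave the other jars and everything else on the bench where they are.

Things in the scene. Friction and masses are not known exactly. Their poses are not given: they have to be found in the camera images.
- sample_box: Green slide-top box fixed to the bench, 140 (x) x 120 (y) x 66 mm high. Origin: centre of underside; own +x is the way the lid slides OPEN. Long walls 7 mm thick, 106 mm clear between them; floor 6 mm above the bench. A black rack on the floor, 8 mm high, has two 40 x 40 mm pockets, a jar in each; jars end 7 mm under the lid. The low +x end wall carries a sprung steel ridge.
- lid (a joint): Clear lid, sliding along the box's +x, in m: 0 = fully home, 0.106 = stop, fully open (cannot come off; both pockets clear). It stays where left, about 1 N friction. Between 0.001 and 0.014 a rib under it must be forced over the ridge, opening and closing: about 5 to 9 N along the slide; then push it on to its stop.
- lid_grip (a point): Orange grip block on the lid: 16 mm along the slide, 36 mm across, 32 mm tall, standing on the lid's top face (61 mm above the bench). This point is the centre of the block's top face, 93 mm above the bench. At lid = 0 it is over the box's origin.
- pocket_a (a point): Centre of the rack pocket nearer the closed end (38 mm towards -x from the box origin), on the box floor, 6 mm above the bench.
- pocket_b (a point): Centre of the rack pocket nearer the mouth (10 mm towards +x from the box origin), on the box floor, 6 mm above the bench.
- jar_red: Expired sample: white plain cylinder jar with a red cap, diameter 34 mm, 44 mm tall, about 70 g, closed. Origin: centre of its underside, z up. Starts in pocket_a or pocket_b.
- jar_white: White-capped jar of the same size in the other pocket; stays there. Origin: centre of its underside.
- jar_green: Fresh sample: white jar with a green cap, same size (34 mm diameter, 44 mm tall), standing on the mat in one of three places. Origin: centre of its underside.
- jar_blue: Blue-capped jar of the same size on the mat; not to be moved. Origin: centre of its underside.
- jar_yellow: Yellow-capped jar of the same size on the mat; not to be moved. Origin: centre of its underside.
- tray: Blue open tray fixed to the bench, 140 x 140 mm outside, wall 4 mm thick and 14 mm high; inner floor 4 mm above the bench. Origin: centre of its underside.
- mat: Dark rubber mat, 200 x 180 x 3 mm, fixed to the bench. Origin: centre of its underside.
- spatula: Spatula lying on the bench near the robot's base, about 200 mm long. Bystander.
- card_pack: Cardboard pack, 100 x 60 x 30 mm, beyond the box on the robot's left. Bystander.
- tin_red: Red paint tin, 60 mm diameter, 65 mm tall, behind the box. Bystander.
- tin_blue: Blue paint tin, 60 mm diameter, 65 mm tall, behind the box. Bystander.
- marker: Black marker pen, 136 mm long, lying near the robot's base. Bystander.
There are look-alikes about, which are no part of the job. There is more than one size of the sample_box; the one meant has the size given above.

How it is judged:
By the outcome, as a careful person would: the job done as asked, in the order asked, and still so for the second after the job is handed in, with the robot touching nothing.
It also fails if it takes over 72 s, if anything falls off the work surface, if the arm or the gripper's body presses on something with over 40 N, if the wrist force passes 120 N, or if a joint passes its speed limit or range.

### The arm

A 6-joint arm with a two-finger parallel gripper is mounted at the origin on the work surface. World frame = base frame: x ahead of the robot, y to its left, z up, the work surface at z = 0. Lengths are in m, angles in rad, forces in N, time in s.
With the tool pointing down it reaches from about 0.35 to 0.975 m from the base axis. Payload 17.4 kg.
Tool frame: the origin (TCP) lies on the mounting face of the last link; the fingertips stand 173 mm ahead of it and the grasp point (between the pads) lies 155 mm ahead of it; z points along the fingers, y is the line along which they close (so a half turn about z gives the same grasp; the last joint's range is limited). The gripper opens to 85 mm and grips with 20 to 120 N. Pads are 22 mm wide; open, the fingers measure 114 mm over their backs; the gripper's body (76 mm by 85 mm) begins 54 mm behind the grasp point. The pads swing forward as they close: fully open they stand 13 mm farther back than shut.
Start: joints at [-1.191, 0.116, 1.442, -0, 1.584, -0.038], TCP at [0.274, -0.617, 0.405] pointing down, gripper open.
Joint ranges: [-2.83, 2.83], [-0.83, 2.19], [0.07, 2.5], [-1.14, 4.28], [0.01, 3], [-2.97, 2.97]. Speed limits (rad/s): [1.89, 1.89, 2.22, 3.14, 3.14, 3.14].

### API

Orientations are given as a unit quaternion [w, x, y, z].
In Python, from workcell import telemetry, eyes, arm gives the robot as it stands.
- The arm moves only by the shell command python3 -m handwheel 'ROWS'. ROWS is JSON, a list of rows, each an object with "xyz": the shift along the tool's x, y, z each as a share of 0.4 m, from -1 to 1, a list of three; "twist": the turn, a rotation vector about the tool's x, y, z each as a share of 180 degrees, from -1 to 1, a list of three; "fingers": the finger opening in mm, from 0 to 85.4. A call has 1 to 20 rows; each row is the pose to reach, as a shift and turn from the pose commanded when the call began, along the tool's axes at that moment, turning the shorter way round; what a row does not reach only later rows make up. A row lasts 1/8 s, in which the tool goes at most 62.5 mm and 10.7 degrees, less where a joint would pass 70% of its speed; a pose out of reach is approached as far as the arm can. A call with a number of a shift or a turn outside -1 to 1 is refused whole. A call with a gripper value outside its range is refused whole. The fingers move at their own pace and stop on an object; the grip force is fixed at half the most. Time passes only in rows, so rows that repeat a pose let the fingers close. It gives the time, the measured TCP pose, the force, the opening and the grip force at its end, in the units of the state.
- telemetry.get_state(): the state, without advancing time (a new reading comes with each control period).
- eyes.capture(name): name is "side" or "top"; returns a dict with "pixels" (400x640x3 uint8, red, green, blue), "depth" (400x640 float32, m along the optical axis (not along the pixel's ray), 0 where there is no reading), "vertical_fov" (degrees; the focal length in pixels is half the picture's height over the tangent of half this angle, whatever the lens; pixels are square), "cx", "cy" (the principal point, pixels), "camera_from_world" (4x4, takes a point from world to camera coordinates). Camera axes: x right, y down, z forward; pixel columns grow to the right and rows downward; lengths in m; the calibration is good to about 2 mm. A picture is of the moment at which its call begins.
- arm.sign_off(): hands the job in; it is judged then, once.
Trained networks look in the newest picture that a camera, given by its name, has taken for a name from the list of things; names that differ only in an ending like _2 or _b are one class to them, and where a whole thing is asked for, a point or a joint stands for the part that bears it (a point fixed in the world has none). Each returns a list of dicts, best first, with "p" (0 to 1); they miss things now and then, are a little off and sometimes report something else, mostly with a low value. They report only what shows in the picture. A call takes as long as a camera call. They do not tell look-alikes from the thing itself.
- eyes.spot_in(camera, label): "extent" ([left, top, width, height] in pixels, round what is visible of it).
- eyes.cut_out(camera, label): "pixels" (400x640 bool, what is visible of it) and "extent" ([left, top, width, height] in pixels, round what is visible of it).
- eyes.pinpoint(camera, label): "pixel" ([column, row] in pixels: a listed point, or the origin of a listed thing).
The state is a dict: "t": time; "joint_positions": joint angles; "qvel": joint speeds; "tau": joint torques, N m; "tcp_pos": TCP position; "ee_rot": TCP orientation; "ft_force": force on the tool from outside, world axes, zero at the start; "moment": the same for the moment, N m; "gripper_width": finger opening in m; "grasp_force": force on a finger pad.
Only numpy, scipy, OpenCV 4.12 (cv2) and the standard library are available. Lean on these libraries where they do the work, as an engineer would, in place of code of your own. Each camera call takes 0.05 s, during which the arm holds its last target. There are 200 camera calls.

## Working session

There is one attempt and no reset: what is moved stays moved. The work goes in short steps, Python scripts to look and compute and a shell command to move; the robot and the scene stay as the last step left them, time stands still between calls to the robot, and variables do not carry over. Pictures are saved under pics/ and viewed, at most 10 in all, crops included, and the job is handed in when it is done.

```bash
ls; mkdir -p pics; cat > h.py <<'E'
import numpy as np, cv2
from workcell import telemetry, eyes, arm
def cap(n):
    c=eyes.capture(n); c['f']=200/np.tan(np.radians(c['vertical_fov'])/2); c['T']=np.array(c['camera_from_world']); return c
def atz(c,u,v,z):
    R=c['T'][:3,:3]; o=-R.T@c['T'][:3,3]; d=R.T@np.array([(u-c['cx'])/c['f'],(v-c['cy'])/c['f'],1]); return o+d*(z-o[2])/d[2]
def cloud(c):
    v,u=np.mgrid[0:400,0:640]; d=c['depth']; P=np.stack([(u-c['cx'])/c['f']*d,(v-c['cy'])/c['f']*d,d],-1)
    return (P-c['T'][:3,3])@c['T'][:3,:3]
E
python3 - <<'E'
from h import *
for n in ('top','side'):
    c=cap(n); cv2.imwrite(f'pics/{n}0.png',c['pixels'][:,:,::-1])
    R=c['T'][:3,:3]; print(n,'cam',-R.T@c['T'][:3,3],c['f'],c['cx'],c['cy'])
    W=cloud(c)
    for l in ['sample_box','lid_grip','jar_red','jar_white','jar_green','jar_blue','jar_yellow','tray','mat','pocket_a','pocket_b']:
        for r in eyes.cut_out(n,l)[:3] if not l.startswith('pocket') else []:
            if r['p']<.3: continue
            m=r['pixels']&(c['depth']>0); w=W[m]
            print(l,round(r['p'],2),r['extent'],np.round(np.median(w,0),3) if len(w) else '', np.round(np.percentile(w,[2,98],axis=0),3).tolist() if len(w) else '')
print(telemetry.get_state())
E
```

```text
pics
top cam [ 0.29203001 -0.01674607  1.24983539] 419.2497310117588 332.33813521804257 194.75474688757666
sample_box 0.9 [263.2, 162.5, 54.1, 47.0] [0.539 0.078 0.061] [[0.476, 0.006, 0.029], [0.606, 0.15, 0.091]]
sample_box 0.84 [207.2, 277.3, 45.6, 36.3] [0.239 0.247 0.044] [[0.194, 0.198, -0.0], [0.281, 0.3, 0.066]]
lid_grip 0.78 [264.0, 165.9, 55.9, 46.3] [0.541 0.075 0.06 ] [[0.483, 0.012, 0.056], [0.6, 0.142, 0.092]]
jar_red 0.52 [178.0, 175.8, 61.1, 64.2] [0.483 0.321 0.004] [[0.407, 0.245, -0.002], [0.561, 0.399, 0.015]]
jar_white 0.72 [304.7, 110.3, 18.3, 27.1] [0.737 0.007 0.064] [[0.716, -0.02, 0.003], [0.773, 0.034, 0.07]]
jar_white 0.67 [267.0, 160.8, 52.5, 47.0] [0.541 0.074 0.06 ] [[0.488, 0.009, 0.055], [0.598, 0.14, 0.092]]
jar_green 0.56 [445.1, 184.3, 16.7, 15.6] [ 0.526 -0.392  0.044] [[0.511, -0.412, -0.001], [0.553, -0.379, 0.051]]
tray 0.78 [179.2, 177.9, 62.2, 63.3] [0.486 0.322 0.004] [[0.408, 0.247, -0.002], [0.561, 0.398, 0.015]]
mat 0.59 [402.9, 163.6, 62.1, 64.9] [ 0.517 -0.351  0.002] [[0.425, -0.435, -0.003], [0.619, -0.262, 0.007]]
mat 0.45 [248.5, 22
[... 1273 characters left out ...]
.005]]
{'t': 1.0, 'joint_positions': array([-1.19080039e+00,  1.15998352e-01,  1.44158287e+00,  3.67230852e-05,
        1.58401487e+00, -3.78229840e-02]), 'qvel': array([-0.00199343,  0.00137254,  0.00012093,  0.00110514, -0.00054676,
       -0.00076956]), 'tau': array([-2.44634815e-03, -7.31752181e+01, -6.32646418e+01, -1.41439855e-04,
        6.09952567e-04,  7.85682943e-06]), 'tcp_pos': array([ 0.27387793, -0.61694955,  0.40471489]), 'ee_rot': array([-4.82305983e-06,  9.78257616e-01,  2.07393434e-01,  1.77986519e-05]), 'ft_force': array([0.03012959, 0.20727529, 0.307241  ]), 'moment': array([ 0.04557779, -0.04099418,  0.02117244]), 'grasp_force': 0.0, 'gripper_width': 0.08557925991511786}
```

```bash
python3 - <<'E'
import cv2,numpy as np
a=cv2.imread('pics/top0.png'); b=cv2.imread('pics/side0.png')
A=cv2.resize(a[80:330,170:490],(800,625))[:600]
cv2.imwrite('pics/a.png',cv2.resize(a[90:330,170:490],(800,600),interpolation=3))
cv2.imwrite('pics/b.png',np.hstack([cv2.resize(b[150:240,280:380],(600,540),interpolation=2)[:, :],cv2.resize(a[155:215,255:325],(200,171),interpolation=2)[:171].repeat(1,0) if 0 else np.zeros((540,200,3),np.uint8)]))
E
```

```text
(no output)
```

View pics/a.png

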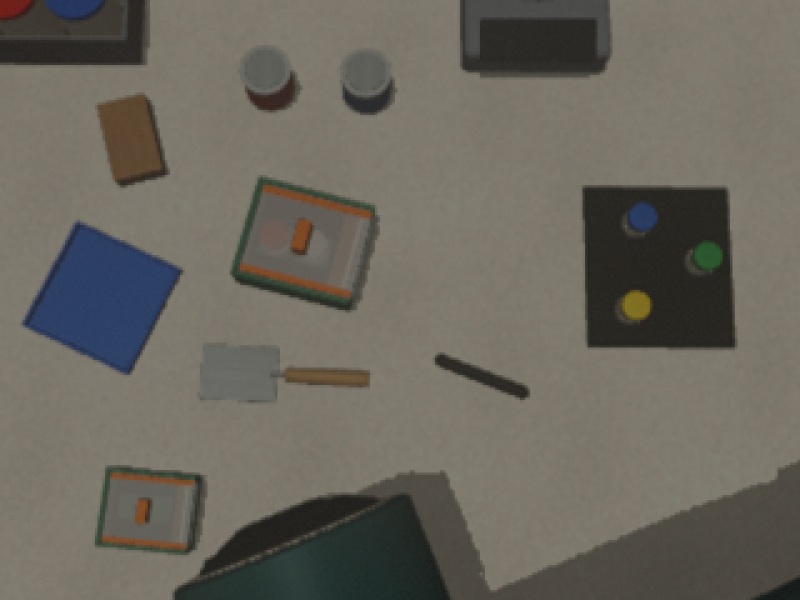

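View pics/b.png

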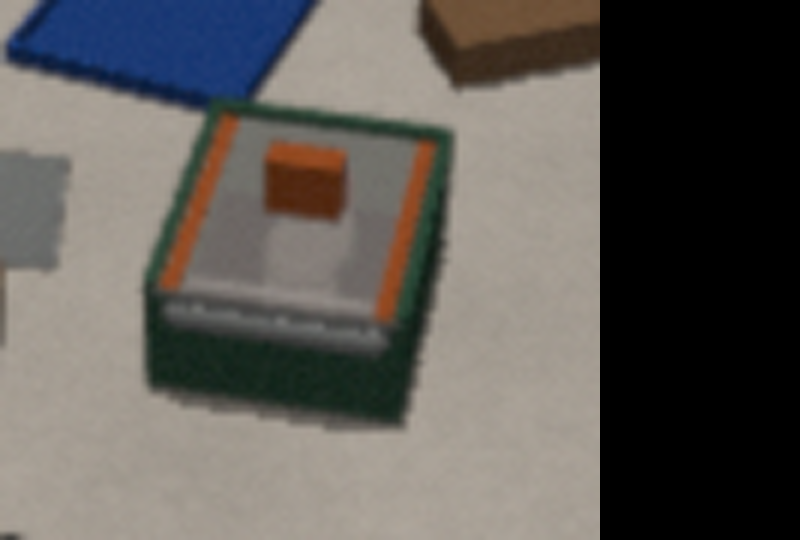

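The intended (larger) box is at about (300,237) in the top crop. Its low ridge end faces right and slightly down, which is world -y. Red shows through the lid at the closed-end pocket (273,235) and white at the mouth end. The green jar is at (708,255) on the mat and the tray at (103,297). The small box at lower left is the decoy.

```bash
python3 - <<'E'
from h import *
for n in ('top','side'):
    c=cap(n); W=cloud(c); hsv=cv2.cvtColor(c['pixels'],cv2.COLOR_RGB2HSV); ok=c['depth']>0
    X,Y,Z=W[...,0],W[...,1],W[...,2]
    box=ok&(X>.44)&(X<.64)&(Y>-.02)&(Y<.17)
    g=W[box&(Z>.08)&(Z<.1)]; print(n,'grip',len(g),g.mean(0).round(4), cv2.minAreaRect(g[:,:2].astype(np.float32)*1000), np.median(g[:,2]))
    b=W[box&(Z>.045)]; r=cv2.minAreaRect(b[:,:2].astype(np.float32)*1000); print('box',r)
    org=W[box&(hsv[...,0]<15)&(hsv[...,1]>120)&(Z>.05)&(Z<.075)]; 
    print('orange strips',len(org),cv2.minAreaRect(org[:,:2].astype(np.float32)*1000))
    t=W[ok&(X>.38)&(X<.6)&(Y>.21)&(Y<.43)&(hsv[...,0]>100)&(hsv[...,0]<130)&(hsv[...,1]>120)&(Z<.025)]
    print('tray',cv2.minAreaRect(t[:,:2].astype(np.float32)*1000))
    for nm,x,y in(('green',.528,-.395),('blue',.574,-.322),('yellow',.47,-.31)):
        j=W[ok&(np.hypot(X-x,Y-y)<.04)&(Z>.041)&(Z<.056)]
        print(nm,len(j),cv2.minEnclosingCircle(j[:,:2].astype(np.float32)*1000),j.mean(0).round(4))
        if n=='top' or 1:
            d=eyes.pinpoint(n,'jar_'+nm)[:2]
            for q in d: print('  pin',round(q['p'],2),atz(c,*q['pixel'],.003).round(4))
    for l,z in (('lid_grip',.093),('sample_box',0),('tray',0)):
        for q in eyes.pinpoint(n,l)[:3]: print(l,round(q['p'],2),q['pixel'],atz(c,*q['pixel'],z).round(4))
E
```

```text
top grip 78 [0.5423 0.0785 0.0914] ((542.6080932617188, 78.72952270507812), (16.00174331665039, 35.84012985229492), 74.63371276855469) 0.09164317974124511
box ((542.5633544921875, 76.85353088378906), (145.1600341796875, 120.7783203125), 75.2455825805664)
orange strips 243 ((541.54345703125, 74.9667739868164), (128.9141387939453, 106.76022338867188), 75.32149505615234)
tray ((483.1593322753906, 320.0797119140625), (136.75540161132812, 134.648681640625), 65.08187103271484)
green 104 ((526.8214111328125, -395.862548828125), 17.890228271484375) [ 0.5271 -0.3953  0.0459]
  pin 0.54 [ 0.5281 -0.4027  0.003 ]
blue 100 ((574.8302001953125, -321.1595458984375), 17.48038673400879) [ 0.5747 -0.3206  0.046 ]
  pin 0.53 [ 0.5745 -0.3195  0.003 ]
  pin 0.46 [0.5307 0.083  0.003 ]
yellow 101 ((468.73858642578125, -308.98834228515625), 16.97718620300293) [ 0.4682 -0.3084  0.0458]
  pin 0.72 [ 0.4619 -0.2964  0.003 ]
  pin 0.67 [0.4835 0.3294 0.003 ]
lid_grip 0.66 [288.6, 189.2] [0.5252 0.0827 0.093 ]
lid_grip 0.57 [228.8, 294.5] [0.2378 0.238  0.093 ]
sample_box 0.92 [292.7, 191.8] [0.5359 0.0781 0.
[... 579 characters left out ...]
48655700683594)
green 268 ((529.2933349609375, -396.20074462890625), 16.827730178833008) [ 0.5288 -0.3972  0.0466]
  pin 0.59 [ 0.5318 -0.3968  0.003 ]
  pin 0.44 [0.6732 0.2964 0.003 ]
blue 217 ((576.50634765625, -320.9851989746094), 17.547256469726562) [ 0.5758 -0.3226  0.0465]
  pin 0.78 [ 0.5794 -0.321   0.003 ]
  pin 0.32 [ 0.5312 -0.3971  0.003 ]
yellow 220 ((470.048583984375, -308.881103515625), 17.232913970947266) [ 0.4702 -0.3107  0.0465]
  pin 0.91 [ 0.4735 -0.3044  0.003 ]
lid_grip 0.92 [330.3, 175.9] [0.5427 0.078  0.093 ]
lid_grip 0.56 [222.7, 152.6] [0.2327 0.2022 0.093 ]
lid_grip 0.48 [405.6, 216.9] [ 0.7125 -0.0886  0.093 ]
sample_box 0.9 [230.3, 166.7] [0.232  0.2591 0.    ]
```

```bash
cat >> h.py <<'E'
from scipy.spatial.transform import Rotation as Ro
U=np.array([-.254,-.967]); O=np.array([.543,.0785]); PSI=75.3
def go(*wps):
    "each waypoint (x,y,graspz[,psi]) -> shares from present pose"
    s=telemetry.get_state(); q=s['ee_rot']; R=Ro.from_quat([q[1],q[2],q[3],q[0]])
    print('t',round(s['t'],2),'grasp',(s['tcp_pos']-[0,0,.155]).round(4),'F',s['ft_force'].round(1),'w',round(s['gripper_width'],4),'gf',round(s['grasp_force'],1))
    for w in wps:
        p=np.radians(w[3] if len(w)>3 else PSI); T=Ro.from_matrix(np.array([[np.cos(p),np.sin(p),0],[np.sin(p),-np.cos(p),0],[0,0,-1]]))
        d=R.inv().apply(np.array([w[0],w[1],w[2]+.155])-s['tcp_pos'])/.4; t=(R.inv()*T).as_rotvec()/np.pi
        print(np.round(w,4),'xyz',d.round(4),'twist',t.round(4))
E
python3 - <<'E'
from h import *
go((.4,-.27,.2),(*O,.15))
E
```

```text
t 1.7 grasp [ 0.2739 -0.617   0.2497] F [ 0.2  0.1 -0.4] w 0.0856 gf 0.0
[ 0.4  -0.27  0.2 ] xyz [ 0.6401 -0.6648  0.1242] twist [ 0.      0.     -0.2853]
[0.543  0.0785 0.15  ] xyz [ 1.3204 -1.3161  0.2492] twist [ 0.      0.     -0.2853]
```

```bash
python3 -m handwheel '[{"xyz":[0.64,-0.665,0.124],"twist":[0,0,-0.285],"fingers":60},{"xyz":[0.64,-0.665,0.124],"twist":[0,0,-0.285],"fingers":60},{"xyz":[0.64,-0.665,0.124],"twist":[0,0,-0.285],"fingers":60},{"xyz":[0.64,-0.665,0.124],"twist":[0,0,-0.285],"fingers":60},{"xyz":[0.64,-0.665,0.124],"twist":[0,0,-0.285],"fingers":60},{"xyz":[0.64,-0.665,0.124],"twist":[0,0,-0.285],"fingers":60},{"xyz":[0.64,-0.665,0.124],"twist":[0,0,-0.285],"fingers":60},{"xyz":[0.64,-0.665,0.124],"twist":[0,0,-0.285],"fingers":60},{"xyz":[0.64,-0.665,0.124],"twist":[0,0,-0.285],"fingers":60}]'; python3 - <<'E'
from h import *
go((*O,.13),(*O,.084))
E
```

```text
t: 2.82
tcp_pos: [0.3997, -0.2709, 0.3553]
ee_rot: [0.0, 0.793, 0.61, -0.0]
ft_force: [0.5, -0.3, -0.8]
gripper_width: 0.0599
grasp_force: 0.0
t 2.83 grasp [ 0.3997 -0.2709  0.2003] F [ 0.5 -0.3 -0.8] w 0.0599 gf 0.0
[0.543  0.0785 0.13  ] xyz [0.9361 0.1227 0.1755] twist [ 0.      0.     -0.0008]
[0.543  0.0785 0.084 ] xyz [0.9361 0.1227 0.2905] twist [ 0.      0.     -0.0008]
```

```bash
python3 -m handwheel '[{"xyz":[0.936,0.123,0.175],"twist":[0,0,0],"fingers":60},{"xyz":[0.936,0.123,0.175],"twist":[0,0,0],"fingers":60},{"xyz":[0.936,0.123,0.175],"twist":[0,0,0],"fingers":60},{"xyz":[0.936,0.123,0.175],"twist":[0,0,0],"fingers":60},{"xyz":[0.936,0.123,0.175],"twist":[0,0,0],"fingers":60},{"xyz":[0.936,0.123,0.175],"twist":[0,0,0],"fingers":60},{"xyz":[0.936,0.123,0.175],"twist":[0,0,0],"fingers":60},{"xyz":[0.936,0.123,0.175],"twist":[0,0,0],"fingers":60},{"xyz":[0.936,0.123,0.175],"twist":[0,0,0],"fingers":60},{"xyz":[0.936,0.123,0.23],"twist":[0,0,0],"fingers":60},{"xyz":[0.936,0.123,0.27],"twist":[0,0,0],"fingers":60},{"xyz":[0.936,0.123,0.29],"twist":[0,0,0],"fingers":60},{"xyz":[0.936,0.123,0.29],"twist":[0,0,0],"fingers":60},{"xyz":[0.936,0.123,0.29],"twist":[0,0,0],"fingers":28},{"xyz":[0.936,0.123,0.29],"twist":[0,0,0],"fingers":28},{"xyz":[0.936,0.123,0.29],"twist":[0,0,0],"fingers":28},{"xyz":[0.936,0.123,0.29],"twist":[0,0,0],"fingers":28},{"xyz":[0.936,0.123,0.29],"twist":[0,0,0],"fingers":28}]'; python3 - <<'E'
from h import *
P=telemetry.get_state()['tcp_pos'][:2]
print(((P-O)@U).round(4))
go(*[(*(P+U*d),.084) for d in (.02,.106,.108)])
E
```

```text
t: 5.08
tcp_pos: [0.5431, 0.0796, 0.2401]
ee_rot: [0.0, 0.792, 0.61, 0.0]
ft_force: [-1.6, -0.6, 6.8]
gripper_width: 0.0349
grasp_force: 60.0
-0.0011
t 5.08 grasp [0.5431 0.0796 0.0851] F [-1.6 -0.6  6.8] w 0.0349 gf 60.0
[0.538  0.0602 0.084 ] xyz [-0.05    0.      0.0026] twist [ 0.0004 -0.0001 -0.0003]
[ 0.5162 -0.0229  0.084 ] xyz [-2.649e-01  2.000e-04  2.600e-03] twist [ 0.0004 -0.0001 -0.0003]
[ 0.5157 -0.0249  0.084 ] xyz [-2.699e-01  2.000e-04  2.600e-03] twist [ 0.0004 -0.0001 -0.0003]
```

```bash
python3 -m handwheel '[{"xyz":[-0.02,0,-0.002],"twist":[0,0,0],"fingers":28},{"xyz":[-0.04,0,-0.002],"twist":[0,0,0],"fingers":28},{"xyz":[-0.06,0,-0.002],"twist":[0,0,0],"fingers":28},{"xyz":[-0.09,0,-0.002],"twist":[0,0,0],"fingers":28},{"xyz":[-0.12,0,-0.002],"twist":[0,0,0],"fingers":28},{"xyz":[-0.15,0,-0.002],"twist":[0,0,0],"fingers":28},{"xyz":[-0.18,0,-0.002],"twist":[0,0,0],"fingers":28},{"xyz":[-0.21,0,-0.002],"twist":[0,0,0],"fingers":28},{"xyz":[-0.24,0,-0.002],"twist":[0,0,0],"fingers":28},{"xyz":[-0.26,0,-0.002],"twist":[0,0,0],"fingers":28},{"xyz":[-0.268,0,-0.002],"twist":[0,0,0],"fingers":28},{"xyz":[-0.27,0,-0.002],"twist":[0,0,0],"fingers":28},{"xyz":[-0.27,0,-0.002],"twist":[0,0,0],"fingers":28}]'; python3 - <<'E'
from h import *
P=telemetry.get_state()['tcp_pos'][:2]
print(((P-O)@U).round(4)); go()
c=cap('top'); W=cloud(c); 
cv2.imwrite('pics/c.png',cv2.resize(c['pixels'][140:230,230:350,::-1],(800,600),interpolation=2))
E
```

```text
t: 6.7
tcp_pos: [0.5158, -0.0239, 0.2402]
ee_rot: [-0.001, 0.792, 0.61, 0.002]
ft_force: [14.1, 19.4, -6.1]
gripper_width: 0.0348
grasp_force: 60.4
0.106
t 6.7 grasp [ 0.5158 -0.0239  0.0852] F [14.1 19.4 -6.1] w 0.0348 gf 60.4
```

View pics/c.png

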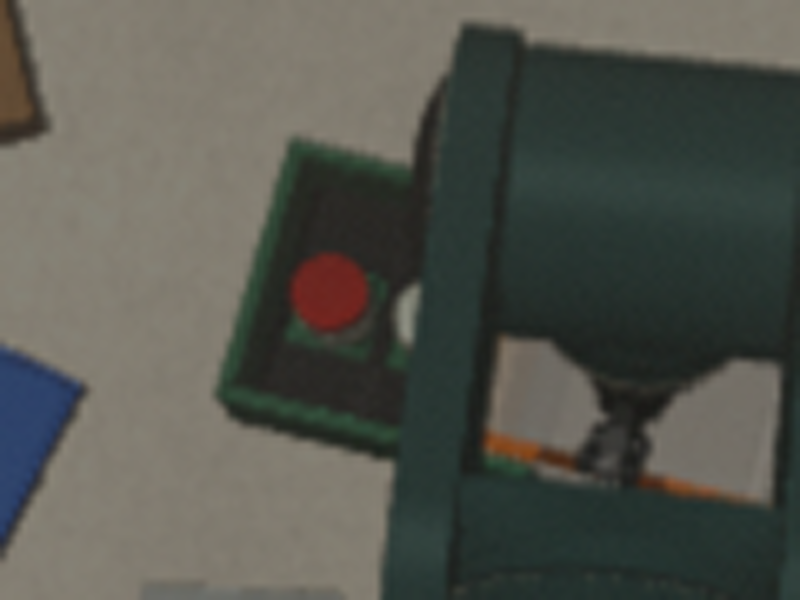

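The lid is at its stop: displacement is 0.106 m and the push-back is about 22 N. The red-capped jar shows uncovered in the closed-end pocket at (330,292). Next I ease off, release and rise.

```bash
python3 -m handwheel '[{"xyz":[0.004,0,0],"twist":[0,0,0],"fingers":28},{"xyz":[0.004,0,0],"twist":[0,0,0],"fingers":60},{"xyz":[0.004,0,0],"twist":[0,0,0],"fingers":60},{"xyz":[0.004,0,0],"twist":[0,0,0],"fingers":60},{"xyz":[0.004,0,-0.06],"twist":[0,0,0],"fingers":60},{"xyz":[0.004,0,-0.12],"twist":[0,0,0],"fingers":60},{"xyz":[0.004,0,-0.12],"twist":[0,0,0],"fingers":60}]'; python3 - <<'E'
from h import *
for n in('top','side'):
    c=cap(n); W=cloud(c); X,Y,Z=W[...,0],W[...,1],W[...,2]; hsv=cv2.cvtColor(c['pixels'],cv2.COLOR_RGB2HSV); ok=c['depth']>0
    A=O-.038*U
    m=ok&(np.hypot(X-A[0],Y-A[1])<.035)&(Z>.04)&(Z<.06)&((hsv[...,0]<8)|(hsv[...,0]>170))&(hsv[...,1]>100)
    j=W[m]; print(n,A.round(4),len(j),cv2.minEnclosingCircle(j[:,:2].astype(np.float32)*1000) if len(j) else '',j.mean(0).round(4))
    g=W[ok&(Z>.086)&(Z<.1)&(np.hypot(X-.516,Y+.024)<.022)]; print('grip',len(g), cv2.minAreaRect(g[:,:2].astype(np.float32)*1000) if len(g) else '')
go((*A,.12),(*A,.036))
E
```

```text
t: 7.62
tcp_pos: [0.516, -0.0235, 0.2896]
ee_rot: [0.001, 0.792, 0.61, 0.001]
ft_force: [0.2, -0.2, 0.1]
gripper_width: 0.06
grasp_force: 0.0
top [0.5527 0.1152] 105 ((552.2606811523438, 114.41514587402344), 16.64939308166504) [0.5517 0.1145 0.0489]
grip 0 
side [0.5527 0.1152] 51 ((549.2138671875, 111.35977935791016), 16.7070369720459) [0.5463 0.1085 0.0488]
grip 85 ((516.9487915039062, -24.57200813293457), (17.98828887939453, 35.01329040527344), 72.9487533569336)
t 7.72 grasp [ 0.5156 -0.0234  0.1324] F [-0.7  0.3 -0.2] w 0.0604 gf 0.0
[0.5527 0.1152 0.12  ] xyz [0.3587 0.0012 0.0309] twist [-0.0001  0.     -0.0004]
[0.5527 0.1152 0.036 ] xyz [0.3587 0.0012 0.2409] twist [-0.0001  0.     -0.0004]
```

```bash
python3 -m handwheel '[{"xyz":[0.12,0,0],"twist":[0,0,0],"fingers":54},{"xyz":[0.24,0,0.01],"twist":[0,0,0],"fingers":54},{"xyz":[0.358,0.001,0.03],"twist":[0,0,0],"fingers":54},{"xyz":[0.358,0.001,0.03],"twist":[0,0,0],"fingers":54},{"xyz":[0.358,0.001,0.03],"twist":[0,0,0],"fingers":54},{"xyz":[0.358,0.001,0.1],"twist":[0,0,0],"fingers":54},{"xyz":[0.358,0.001,0.17],"twist":[0,0,0],"fingers":54},{"xyz":[0.358,0.001,0.22],"twist":[0,0,0],"fingers":54},{"xyz":[0.358,0.001,0.238],"twist":[0,0,0],"fingers":54},{"xyz":[0.358,0.001,0.238],"twist":[0,0,0],"fingers":54},{"xyz":[0.358,0.001,0.238],"twist":[0,0,0],"fingers":26},{"xyz":[0.358,0.001,0.238],"twist":[0,0,0],"fingers":26},{"xyz":[0.358,0.001,0.238],"twist":[0,0,0],"fingers":26},{"xyz":[0.358,0.001,0.238],"twist":[0,0,0],"fingers":26},{"xyz":[0.358,0.001,0.238],"twist":[0,0,0],"fingers":26}]'; python3 - <<'E'
from h import *
P=telemetry.get_state()['tcp_pos'][:2]
go((*P,.14),(.485,.32,.14),(.485,.32,.036))
E
```

```text
t: 9.6
tcp_pos: [0.553, 0.1151, 0.194]
ee_rot: [0.001, 0.792, 0.61, 0.001]
ft_force: [-0.3, -1.1, 6.9]
gripper_width: 0.0328
grasp_force: 59.5
t 9.6 grasp [0.553  0.1151 0.039 ] F [-0.3 -1.1  6.9] w 0.0328 gf 59.5
[0.553  0.1151 0.14  ] xyz [ 2.000e-04  5.000e-04 -2.525e-01] twist [ 0.0006 -0.0002 -0.0003]
[0.485 0.32  0.14 ] xyz [ 0.4522 -0.2945 -0.2527] twist [ 0.0006 -0.0002 -0.0003]
[0.485 0.32  0.036] xyz [ 0.452  -0.295   0.0073] twist [ 0.0006 -0.0002 -0.0003]
```

```bash
python3 -m handwheel '[{"xyz":[0,0,-0.08],"twist":[0,0,0],"fingers":26},{"xyz":[0,0,-0.17],"twist":[0,0,0],"fingers":26},{"xyz":[0,0,-0.25],"twist":[0,0,0],"fingers":26},{"xyz":[0.1,-0.065,-0.25],"twist":[0,0,0],"fingers":26},{"xyz":[0.2,-0.13,-0.25],"twist":[0,0,0],"fingers":26},{"xyz":[0.3,-0.195,-0.25],"twist":[0,0,0],"fingers":26},{"xyz":[0.4,-0.26,-0.25],"twist":[0,0,0],"fingers":26},{"xyz":[0.452,-0.295,-0.25],"twist":[0,0,0],"fingers":26},{"xyz":[0.452,-0.295,-0.25],"twist":[0,0,0],"fingers":26},{"xyz":[0.452,-0.295,-0.17],"twist":[0,0,0],"fingers":26},{"xyz":[0.452,-0.295,-0.09],"twist":[0,0,0],"fingers":26},{"xyz":[0.452,-0.295,-0.03],"twist":[0,0,0],"fingers":26},{"xyz":[0.452,-0.295,-0.01],"twist":[0,0,0],"fingers":26},{"xyz":[0.452,-0.295,-0.01],"twist":[0,0,0],"fingers":26},{"xyz":[0.452,-0.295,-0.01],"twist":[0,0,0],"fingers":26}]'; python3 - <<'E'
from h import *
P=telemetry.get_state()['tcp_pos'][:2]
go((*P,.037),(*P,.036))
c=cap('side'); W=cloud(c); X,Y,Z=W[...,0],W[...,1],W[...,2]; hsv=cv2.cvtColor(c['pixels'],cv2.COLOR_RGB2HSV)
m=(c['depth']>0)&(np.hypot(X-.485,Y-.32)<.03)&(Z<.06)
w=W[m]; print(len(w), np.percentile(w,[1,5,95,99],axis=0).round(3))
cv2.imwrite('pics/d.png',cv2.resize(c['pixels'][110:200,240:360,::-1],(800,600),interpolation=2))
E
```

```text
t: 11.48
tcp_pos: [0.485, 0.3199, 0.198]
ee_rot: [0.0, 0.792, 0.61, 0.001]
ft_force: [-0.2, 0.1, -0.7]
gripper_width: 0.0324
grasp_force: 59.7
t 11.47 grasp [0.485  0.3199 0.043 ] F [-0.2  0.1 -0.7] w 0.0324 gf 59.7
[0.485  0.3199 0.037 ] xyz [-0.     -0.      0.0149] twist [ 0.0004 -0.0004 -0.0004]
[0.485  0.3199 0.036 ] xyz [-0.     -0.      0.0174] twist [ 0.0004 -0.0004 -0.0004]
294 [[0.456 0.294 0.002]
 [0.459 0.299 0.003]
 [0.508 0.332 0.056]
 [0.512 0.336 0.057]]
```

View pics/d.png

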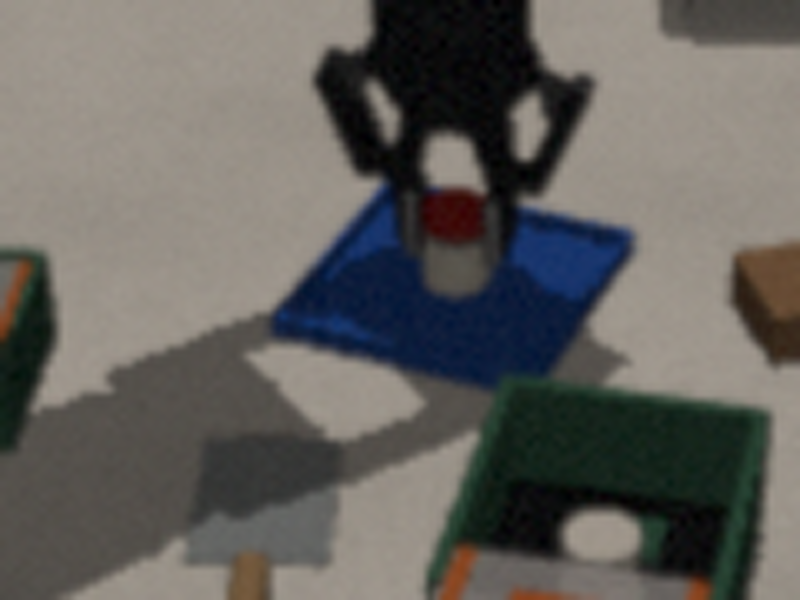

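The red jar is held upright a little above the tray floor, with its base at about (458,290). I lower it slowly until it makes contact.

```bash
python3 -m handwheel '[{"xyz":[0,0,0.005],"twist":[0,0,0],"fingers":26},{"xyz":[0,0,0.01],"twist":[0,0,0],"fingers":26},{"xyz":[0,0,0.0145],"twist":[0,0,0],"fingers":26},{"xyz":[0,0,0.0145],"twist":[0,0,0],"fingers":26}]'
```

```text
t: 12.02
tcp_pos: [0.4847, 0.32, 0.192]
ee_rot: [0.0, 0.792, 0.61, 0.0]
ft_force: [-6.1, -3.2, 12.4]
gripper_width: 0.0324
grasp_force: 60.9
```

```bash
python3 -m handwheel '[{"xyz":[0,0,-0.002],"twist":[0,0,0],"fingers":26},{"xyz":[0,0,-0.002],"twist":[0,0,0],"fingers":40},{"xyz":[0,0,-0.002],"twist":[0,0,0],"fingers":54},{"xyz":[0,0,-0.002],"twist":[0,0,0],"fingers":54},{"xyz":[0,0,-0.05],"twist":[0,0,0],"fingers":54},{"xyz":[0,0,-0.12],"twist":[0,0,0],"fingers":54},{"xyz":[0,0,-0.25],"twist":[0,0,0],"fingers":54},{"xyz":[0,0,-0.3],"twist":[0,0,0],"fingers":54},{"xyz":[0,0,-0.3],"twist":[0,0,0],"fingers":54}]'; python3 - <<'E'
from h import *
c=cap('side'); W=cloud(c); X,Y,Z=W[...,0],W[...,1],W[...,2]
m=(c['depth']>0)&(np.hypot(X-.485,Y-.32)<.03)&(Z<.07)&(Z>.035)
w=W[m]; print(len(w), w.mean(0),np.percentile(w,[1,5,50,95,99],axis=0).round(3))
go((.5,-.03,.16),(.5,-.05,.16,60),(.528,-.396,.10,15),(.528,-.396,.036))
E
```

```text
t: 13.15
tcp_pos: [0.4847, 0.32, 0.3132]
ee_rot: [0.0, 0.792, 0.61, 0.002]
ft_force: [-0.8, 0.2, -0.6]
gripper_width: 0.054
grasp_force: 0.0
82 [0.48519889 0.31436435 0.04512386] [[0.469 0.302 0.035]
 [0.472 0.302 0.036]
 [0.485 0.312 0.047]
 [0.499 0.331 0.05 ]
 [0.502 0.332 0.051]]
t 13.2 grasp [0.4845 0.3199 0.1562] F [-1.3 -0.1 -1. ] w 0.0539 gf 0.0
[ 0.5  -0.03  0.16] xyz [-0.836   0.2603 -0.0098] twist [ 0.0002 -0.0002 -0.0003]
[ 5.0e-01 -5.0e-02  1.6e-01  6.0e+01] xyz [-0.8843  0.273  -0.0098] twist [ 0.0001 -0.0002  0.0847]
[ 0.528 -0.396  0.1   15.   ] xyz [-1.703   0.561   0.1399] twist [ 1.000e-04 -3.000e-04  3.347e-01]
[ 0.528 -0.396  0.036] xyz [-1.7031  0.5609  0.2999] twist [ 0.0002 -0.0002 -0.0003]
```

```bash
python3 -m handwheel '[{"xyz":[-0.884,0.273,-0.01],"twist":[0,0,0],"fingers":54},{"xyz":[-0.884,0.273,-0.01],"twist":[0,0,0],"fingers":54},{"xyz":[-0.884,0.273,-0.01],"twist":[0,0,0],"fingers":54},{"xyz":[-0.884,0.273,-0.01],"twist":[0,0,0],"fingers":54},{"xyz":[-0.884,0.273,-0.01],"twist":[0,0,0],"fingers":54},{"xyz":[-0.884,0.273,-0.01],"twist":[0,0,0],"fingers":54},{"xyz":[-0.884,0.273,-0.01],"twist":[0,0,0],"fingers":54}]'; python3 - <<'E'
from h import *
go((.528,-.396,.12),(.528,-.396,.035))
E
```

```text
t: 14.08
tcp_pos: [0.4998, -0.0529, 0.3133]
ee_rot: [-0.001, 0.793, 0.609, -0.001]
ft_force: [0.1, 0.1, -0.4]
gripper_width: 0.0538
grasp_force: 0.0
t 14.07 grasp [ 0.4998 -0.0529  0.1583] F [ 0.1  0.1 -0.4] w 0.0538 gf 0.0
[ 0.528 -0.396  0.12 ] xyz [-0.81    0.2907  0.0955] twist [-0.0007  0.0002 -0.0018]
[ 0.528 -0.396  0.035] xyz [-0.8099  0.2912  0.308 ] twist [-0.0007  0.0002 -0.0018]
```

```bash
python3 -m handwheel '[{"xyz":[-0.81,0.291,0.095],"twist":[0,0,0],"fingers":54},{"xyz":[-0.81,0.291,0.095],"twist":[0,0,0],"fingers":54},{"xyz":[-0.81,0.291,0.095],"twist":[0,0,0],"fingers":54},{"xyz":[-0.81,0.291,0.095],"twist":[0,0,0],"fingers":54},{"xyz":[-0.81,0.291,0.095],"twist":[0,0,0],"fingers":54},{"xyz":[-0.81,0.291,0.095],"twist":[0,0,0],"fingers":54},{"xyz":[-0.81,0.291,0.095],"twist":[0,0,0],"fingers":54},{"xyz":[-0.81,0.291,0.095],"twist":[0,0,0],"fingers":54},{"xyz":[-0.81,0.291,0.095],"twist":[0,0,0],"fingers":54}]'; python3 - <<'E'
from h import *
go((.528,-.396,.12),(.528,-.396,.034))
E
```

```text
t: 15.2
tcp_pos: [0.5304, -0.3915, 0.2768]
ee_rot: [-0.0, 0.792, 0.611, 0.0]
ft_force: [-0.4, -0.2, 0.4]
gripper_width: 0.054
grasp_force: 0.0
t 15.2 grasp [ 0.5304 -0.3915  0.1218] F [-0.4 -0.2  0.4] w 0.054 gf 0.0
[ 0.528 -0.396  0.12 ] xyz [-0.0124 -0.003   0.0045] twist [-0.0001 -0.0001  0.0001]
[ 0.528 -0.396  0.034] xyz [-0.0125 -0.003   0.2195] twist [-0.0001 -0.0001  0.0001]
```

```bash
python3 -m handwheel '[{"xyz":[-0.0125,-0.003,0.05],"twist":[0,0,0],"fingers":54},{"xyz":[-0.0125,-0.003,0.12],"twist":[0,0,0],"fingers":54},{"xyz":[-0.0125,-0.003,0.18],"twist":[0,0,0],"fingers":54},{"xyz":[-0.0125,-0.003,0.21],"twist":[0,0,0],"fingers":54},{"xyz":[-0.0125,-0.003,0.218],"twist":[0,0,0],"fingers":54},{"xyz":[-0.0125,-0.003,0.218],"twist":[0,0,0],"fingers":54},{"xyz":[-0.0125,-0.003,0.218],"twist":[0,0,0],"fingers":26},{"xyz":[-0.0125,-0.003,0.218],"twist":[0,0,0],"fingers":26},{"xyz":[-0.0125,-0.003,0.218],"twist":[0,0,0],"fingers":26},{"xyz":[-0.0125,-0.003,0.218],"twist":[0,0,0],"fingers":26},{"xyz":[-0.0125,-0.003,0.218],"twist":[0,0,0],"fingers":26}]'; python3 - <<'E'
from h import *
P=telemetry.get_state()['tcp_pos'][:2]
go((*P,.16),(.5,-.05,.16))
E
```

```text
t: 16.58
tcp_pos: [0.5279, -0.3975, 0.1909]
ee_rot: [0.001, 0.792, 0.61, 0.0]
ft_force: [-1.1, 0.2, 5.9]
gripper_width: 0.0324
grasp_force: 59.5
t 16.57 grasp [ 0.5279 -0.3975  0.0359] F [-1.1  0.2  5.9] w 0.0324 gf 59.5
[ 0.5279 -0.3975  0.16  ] xyz [-2.000e-04  5.000e-04 -3.102e-01] twist [ 0.0005  0.0002 -0.0003]
[ 0.5  -0.05  0.16] xyz [ 0.8221 -0.2884 -0.3113] twist [ 0.0005  0.0002 -0.0003]
```

```bash
python3 -m handwheel '[{"xyz":[0,0,-0.08],"twist":[0,0,0],"fingers":26},{"xyz":[0,0,-0.2],"twist":[0,0,0],"fingers":26},{"xyz":[0,0,-0.31],"twist":[0,0,0],"fingers":26},{"xyz":[0.12,-0.042,-0.31],"twist":[0,0,0],"fingers":26},{"xyz":[0.26,-0.091,-0.31],"twist":[0,0,0],"fingers":26},{"xyz":[0.4,-0.14,-0.31],"twist":[0,0,0],"fingers":26},{"xyz":[0.54,-0.19,-0.31],"twist":[0,0,0],"fingers":26},{"xyz":[0.68,-0.24,-0.31],"twist":[0,0,0],"fingers":26},{"xyz":[0.822,-0.288,-0.31],"twist":[0,0,0],"fingers":26},{"xyz":[0.822,-0.288,-0.31],"twist":[0,0,0],"fingers":26},{"xyz":[0.822,-0.288,-0.31],"twist":[0,0,0],"fingers":26}]'; python3 - <<'E'
from h import *
go((.5525,.1148,.12))
E
```

```text
t: 17.95
tcp_pos: [0.5001, -0.05, 0.314]
ee_rot: [0.0, 0.792, 0.611, 0.0]
ft_force: [0.6, -0.1, -1.0]
gripper_width: 0.0321
grasp_force: 59.7
t 17.95 grasp [ 0.5001 -0.05    0.159 ] F [ 0.6 -0.1 -1. ] w 0.0321 gf 59.7
[0.5525 0.1148 0.12  ] xyz [0.4318 0.0221 0.0974] twist [ 0.0002  0.0001 -0.0001]
```

```bash
python3 -m handwheel '[{"xyz":[0.13,0.007,0],"twist":[0,0,0],"fingers":26},{"xyz":[0.27,0.014,0],"twist":[0,0,0],"fingers":26},{"xyz":[0.4,0.022,0],"twist":[0,0,0],"fingers":26},{"xyz":[0.432,0.022,0.05],"twist":[0,0,0],"fingers":26},{"xyz":[0.432,0.022,0.097],"twist":[0,0,0],"fingers":26},{"xyz":[0.432,0.022,0.097],"twist":[0,0,0],"fingers":26},{"xyz":[0.432,0.022,0.097],"twist":[0,0,0],"fingers":26}]'; python3 - <<'E'
from h import *
A=np.array([.5525,.1148]); go((*A,.0385))
c=cap('side'); W=cloud(c); X,Y,Z=W[...,0],W[...,1],W[...,2]; hsv=cv2.cvtColor(c['pixels'],cv2.COLOR_RGB2HSV)
cv2.imwrite('pics/e.png',cv2.resize(c['pixels'][110:230,270:430,::-1],(800,600),interpolation=2))
m=(c['depth']>0)&(np.hypot(X-A[0],Y-A[1])<.03)&(Z>.08)&(Z<.135)
d=(W-[*A,0])[m]; V=np.array([.967,-.254]); s=np.stack([d[:,:2]@U,d[:,:2]@V,d[:,2]],1); h=hsv[m]
for nm,k in (('greencap',(h[:,0]>45)&(h[:,0]<85)&(h[:,1]>110)),('white',(h[:,1]<60)&(h[:,2]>90))):
    q=s[k]; print(nm,len(q),np.percentile(q,[2,50,98],axis=0).round(4).tolist() if len(q) else '')
E
```

```text
t: 18.82
tcp_pos: [0.5527, 0.1136, 0.2753]
ee_rot: [0.0, 0.793, 0.61, 0.0]
ft_force: [1.0, -0.8, -0.0]
gripper_width: 0.0324
grasp_force: 59.7
t 18.82 grasp [0.5527 0.1136 0.1203] F [ 1.  -0.8 -0. ] w 0.0324 gf 59.7
[0.5525 0.1148 0.0385] xyz [ 0.0027 -0.0012  0.2044] twist [ 0.0001  0.     -0.0008]
greencap 87 [[-0.0102, -0.0138, 0.1227], [0.0084, -0.0003, 0.1314], [0.0172, 0.0146, 0.134]]
white 28 [[-0.0153, -0.0111, 0.0942], [0.014, 0.0054, 0.1049], [0.0173, 0.0238, 0.1314]]
```

View pics/e.png

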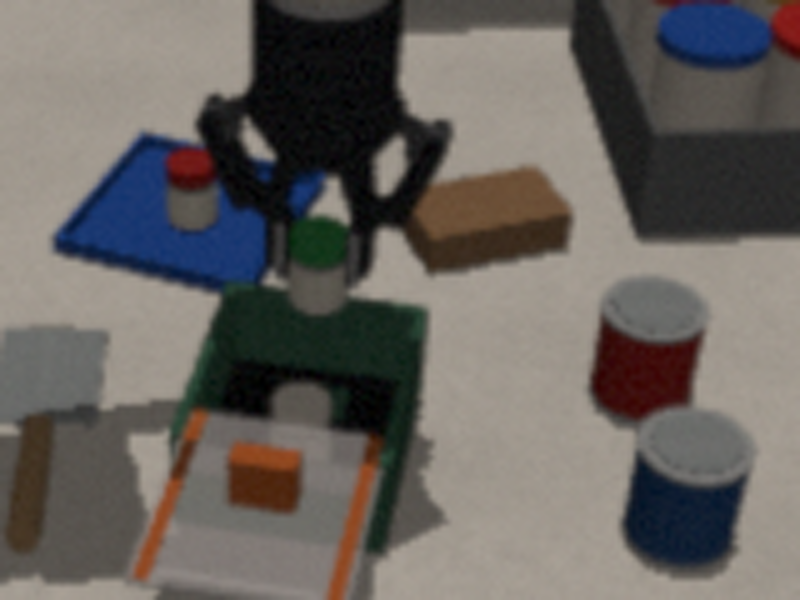

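The red jar stands upright in the tray at (193,190). The green jar is held upright over the empty pocket at (318,265), and its cap is centred on the pocket within about 1 mm. Descending.

```bash
python3 -m handwheel '[{"xyz":[0.0027,-0.001,0.03],"twist":[0,0,0],"fingers":26},{"xyz":[0.0027,-0.001,0.08],"twist":[0,0,0],"fingers":26},{"xyz":[0.0027,-0.001,0.12],"twist":[0,0,0],"fingers":26},{"xyz":[0.0027,-0.001,0.15],"twist":[0,0,0],"fingers":26},{"xyz":[0.0027,-0.001,0.17],"twist":[0,0,0],"fingers":26},{"xyz":[0.0027,-0.001,0.185],"twist":[0,0,0],"fingers":26},{"xyz":[0.0027,-0.001,0.195],"twist":[0,0,0],"fingers":26},{"xyz":[0.0027,-0.001,0.2],"twist":[0,0,0],"fingers":26},{"xyz":[0.0027,-0.001,0.2],"twist":[0,0,0],"fingers":26}]'; python3 - <<'E'
from h import *
P=telemetry.get_state()['tcp_pos'][:2]
go((.5525,.1148,.038))
E
```

```text
t: 20.0
tcp_pos: [0.5526, 0.116, 0.195]
ee_rot: [0.0, 0.792, 0.61, 0.0]
ft_force: [0.7, 0.6, 0.4]
gripper_width: 0.0323
grasp_force: 59.7
t 20.0 grasp [0.5526 0.116  0.04  ] F [0.7 0.6 0.4] w 0.0323 gf 59.7
[0.5525 0.1148 0.038 ] xyz [-0.0029  0.0006  0.0051] twist [ 0.0001 -0.     -0.0004]
```

```bash
python3 -m handwheel '[{"xyz":[-0.001,0,0.003],"twist":[0,0,0],"fingers":26},{"xyz":[-0.002,0,0.005],"twist":[0,0,0],"fingers":26},{"xyz":[-0.002,0,0.005],"twist":[0,0,0],"fingers":26}]'
```

```text
t: 20.38
tcp_pos: [0.5525, 0.1154, 0.1938]
ee_rot: [-0.0, 0.792, 0.61, 0.001]
ft_force: [-3.0, 2.3, 7.8]
gripper_width: 0.0323
grasp_force: 60.6
```

Floor contact at 7.8 N, at the expected height. Release and rise, then move to the lid grip.

```bash
python3 -m handwheel '[{"xyz":[0,0,-0.001],"twist":[0,0,0],"fingers":34},{"xyz":[0,0,-0.001],"twist":[0,0,0],"fingers":44},{"xyz":[0,0,-0.001],"twist":[0,0,0],"fingers":54},{"xyz":[0,0,-0.001],"twist":[0,0,0],"fingers":54},{"xyz":[0,0,-0.06],"twist":[0,0,0],"fingers":54},{"xyz":[0,0,-0.15],"twist":[0,0,0],"fingers":54},{"xyz":[0,0,-0.25],"twist":[0,0,0],"fingers":60},{"xyz":[0,0,-0.25],"twist":[0,0,0],"fingers":60},{"xyz":[0,0,-0.25],"twist":[0,0,0],"fingers":60}]'; python3 - <<'E'
from h import *
A=O-.038*U
c=cap('side'); W=cloud(c); X,Y,Z=W[...,0],W[...,1],W[...,2]; hsv=cv2.cvtColor(c['pixels'],cv2.COLOR_RGB2HSV); ok=c['depth']>0
j=W[ok&(np.hypot(X-A[0],Y-A[1])<.03)&(Z>.03)&(Z<.07)&(hsv[...,0]>45)&(hsv[...,0]<85)&(hsv[...,1]>110)]
print(len(j),np.percentile(j[:,2],[5,50,95]))
g=W[ok&(Z>.086)&(Z<.1)&(np.hypot(X-.516,Y+.024)<.03)]; r=cv2.minAreaRect(g[:,:2].astype(np.float32)*1000); print('grip',len(g),r)
cv2.imwrite('pics/f.png',cv2.resize(c['pixels'][110:230,270:430,::-1],(800,600),interpolation=2))
G=O+.106*U; go((*G,.14),(*G,.085))
E
```

```text
t: 21.5
tcp_pos: [0.5521, 0.1152, 0.2922]
ee_rot: [-0.0, 0.792, 0.61, -0.0]
ft_force: [0.5, 0.6, 0.1]
gripper_width: 0.0602
grasp_force: 0.0
124 [0.04230769 0.049988   0.05885073]
grip 85 ((517.5171508789062, -23.47224998474121), (18.615297317504883, 34.977569580078125), 73.76520538330078)
t 21.55 grasp [0.5521 0.1151 0.1367] F [-0.1 -0.   0.4] w 0.0597 gf 0.0
[ 0.5161 -0.024   0.14  ] xyz [-0.3593  0.0016 -0.008 ] twist [-0.0004  0.0002 -0.0004]
[ 0.5161 -0.024   0.085 ] xyz [-0.3592  0.0018  0.1295] twist [-0.0004  0.0002 -0.0004]
```

View pics/f.png

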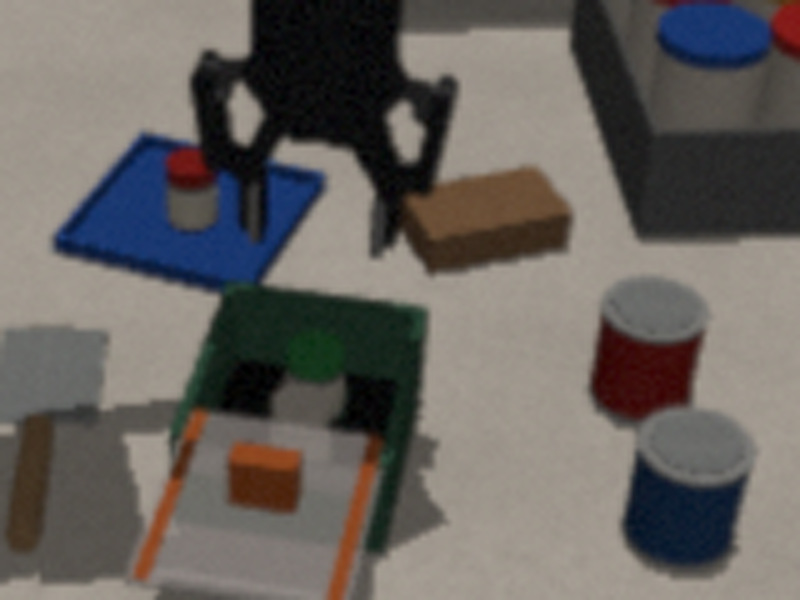

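The green cap sits at (316,355) at about 50 mm height, so the jar is seated in the pocket. Now I grip the lid block.

```bash
python3 -m handwheel '[{"xyz":[-0.13,0,-0.008],"twist":[0,0,0],"fingers":60},{"xyz":[-0.26,0,-0.008],"twist":[0,0,0],"fingers":60},{"xyz":[-0.359,0.002,-0.008],"twist":[0,0,0],"fingers":60},{"xyz":[-0.359,0.002,-0.008],"twist":[0,0,0],"fingers":60},{"xyz":[-0.359,0.002,0.04],"twist":[0,0,0],"fingers":60},{"xyz":[-0.359,0.002,0.09],"twist":[0,0,0],"fingers":60},{"xyz":[-0.359,0.002,0.12],"twist":[0,0,0],"fingers":60},{"xyz":[-0.359,0.002,0.13],"twist":[0,0,0],"fingers":60},{"xyz":[-0.359,0.002,0.13],"twist":[0,0,0],"fingers":60},{"xyz":[-0.359,0.002,0.13],"twist":[0,0,0],"fingers":28},{"xyz":[-0.359,0.002,0.13],"twist":[0,0,0],"fingers":28},{"xyz":[-0.359,0.002,0.13],"twist":[0,0,0],"fingers":28},{"xyz":[-0.359,0.002,0.13],"twist":[0,0,0],"fingers":28},{"xyz":[-0.359,0.002,0.13],"twist":[0,0,0],"fingers":28}]'; python3 - <<'E'
from h import *
P=telemetry.get_state()['tcp_pos'][:2]
print(((P-O)@U).round(4))
go(*[(*(P-U*d),.0855) for d in (.106,.108)])
E
```

```text
t: 23.3
tcp_pos: [0.5163, -0.0238, 0.2419]
ee_rot: [-0.0, 0.792, 0.61, 0.0]
ft_force: [-9.1, 2.2, 8.5]
gripper_width: 0.0348
grasp_force: 60.2
0.1057
t 23.3 grasp [ 0.5163 -0.0238  0.0869] F [-9.1  2.2  8.5] w 0.0348 gf 60.2
[0.5433 0.0787 0.0855] xyz [ 2.649e-01 -2.000e-04  3.500e-03] twist [-0.0001 -0.0001 -0.0003]
[0.5438 0.0807 0.0855] xyz [ 2.699e-01 -2.000e-04  3.500e-03] twist [-0.0001 -0.0001 -0.0003]
```

```bash
python3 -m handwheel '[{"xyz":[0.02,0.001,0],"twist":[0,0,0],"fingers":28},{"xyz":[0.05,0.002,0],"twist":[0,0,0],"fingers":28},{"xyz":[0.08,0.002,0],"twist":[0,0,0],"fingers":28},{"xyz":[0.11,0.002,0],"twist":[0,0,0],"fingers":28},{"xyz":[0.14,0.002,0],"twist":[0,0,0],"fingers":28},{"xyz":[0.17,0.002,0],"twist":[0,0,0],"fingers":28},{"xyz":[0.2,0.002,0],"twist":[0,0,0],"fingers":28},{"xyz":[0.22,0.002,0],"twist":[0,0,0],"fingers":28},{"xyz":[0.24,0.002,0],"twist":[0,0,0],"fingers":28},{"xyz":[0.255,0.002,0],"twist":[0,0,0],"fingers":28},{"xyz":[0.265,0.002,0],"twist":[0,0,0],"fingers":28},{"xyz":[0.27,0.002,0],"twist":[0,0,0],"fingers":28},{"xyz":[0.27,0.002,0],"twist":[0,0,0],"fingers":28},{"xyz":[0.27,0.002,0],"twist":[0,0,0],"fingers":28}]'; python3 - <<'E'
from h import *
P=telemetry.get_state()['tcp_pos'][:2]
print(((P-O)@U).round(4)); go()
E
```

```text
t: 25.05
tcp_pos: [0.544, 0.0795, 0.2418]
ee_rot: [0.0, 0.792, 0.61, -0.002]
ft_force: [-23.1, -15.0, 17.0]
gripper_width: 0.0348
grasp_force: 61.4
-0.0012
t 25.05 grasp [0.544  0.0795 0.0868] F [-23.1 -15.   17. ] w 0.0348 gf 61.4
```

Home: the grip is back at the closed position (-1.2 mm now, -1.1 mm at the first grip), pressing about 20 N against the stop. Ease off, release and retreat.

```bash
python3 -m handwheel '[{"xyz":[-0.002,-0.002,-0.002],"twist":[0,0,0],"fingers":28},{"xyz":[-0.002,-0.002,-0.002],"twist":[0,0,0],"fingers":45},{"xyz":[-0.002,-0.002,-0.002],"twist":[0,0,0],"fingers":60},{"xyz":[-0.002,-0.002,-0.002],"twist":[0,0,0],"fingers":60},{"xyz":[-0.002,-0.002,-0.08],"twist":[0,0,0],"fingers":60},{"xyz":[-0.002,-0.002,-0.2],"twist":[0,0,0],"fingers":60},{"xyz":[-0.1,0,-0.3],"twist":[0,0,0],"fingers":60},{"xyz":[-0.6,0,-0.3],"twist":[0,0,0],"fingers":60},{"xyz":[-0.6,0,-0.3],"twist":[0,0,0],"fingers":60},{"xyz":[-0.6,0,-0.3],"twist":[0,0,0],"fingers":60},{"xyz":[-0.6,0,-0.3],"twist":[0,0,0],"fingers":60},{"xyz":[-0.6,0,-0.3],"twist":[0,0,0],"fingers":60},{"xyz":[-0.6,0,-0.3],"twist":[0,0,0],"fingers":60}]'; python3 - <<'E'
from h import *
for n in('top','side'):
    c=cap(n); W=cloud(c); X,Y,Z=W[...,0],W[...,1],W[...,2]; ok=c['depth']>0
    g=W[ok&(Z>.08)&(Z<.1)&(np.hypot(X-.543,Y-.0785)<.035)]
    if len(g): print(n,'grip',len(g),g.mean(0).round(4),cv2.minAreaRect(g[:,:2].astype(np.float32)*1000))
    im=c['pixels'][:,:,::-1]
    cv2.imwrite(f'pics/g{n}.png',cv2.resize(im[90:330,170:490] if n=='top' else im[110:230,270:430],(800,600),interpolation=2))
E
```

```text
t: 26.68
tcp_pos: [0.484, -0.1507, 0.3609]
ee_rot: [-0.0, 0.792, 0.611, 0.0]
ft_force: [0.4, 1.2, 1.3]
gripper_width: 0.06
grasp_force: 0.0
top grip 78 [0.5423 0.0784 0.0906] ((543.0942993164062, 78.94731140136719), (16.31133460998535, 36.48086929321289), 75.57808685302734)
side grip 44 [0.5468 0.0737 0.0893] ((545.321533203125, 74.44342803955078), (14.891234397888184, 25.36897087097168), 31.830942153930664)
```

View pics/gtop.png

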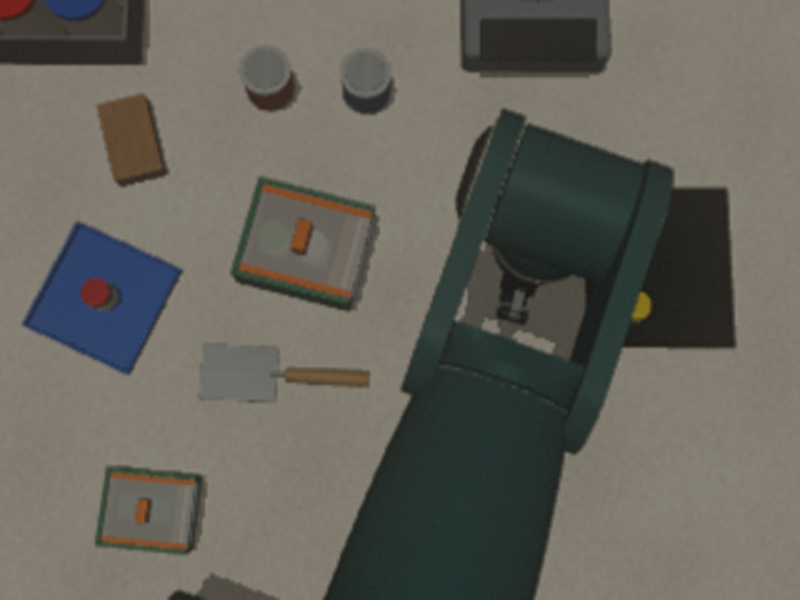

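View pics/gside.png

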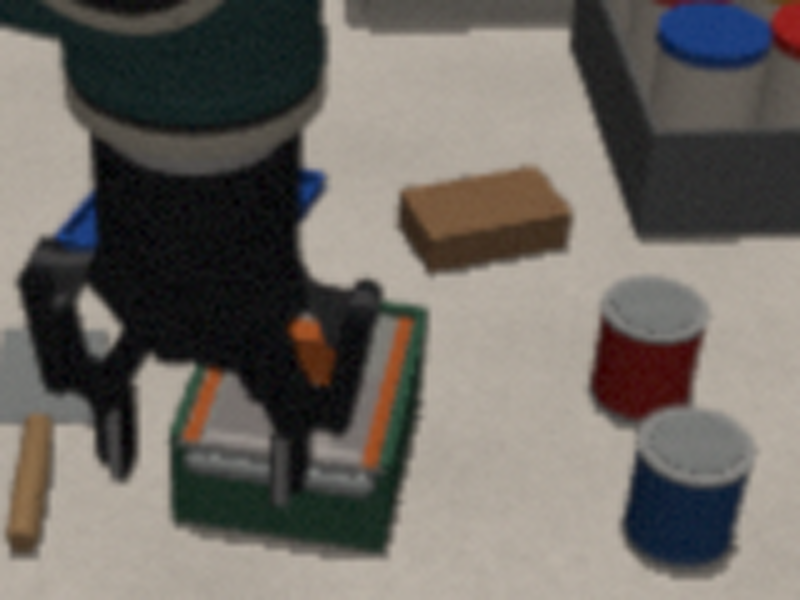

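The top view shows the lid shut, with its grip at (302,237) as at the start. Green shows through the lid at (273,237), the red jar stands in the tray at (97,293), and the visible bystanders haven't moved. The arm covers the blue jar and the marker.

```bash
python3 -c "
from workcell import arm
print(arm.sign_off())"
```

```text
the job is handed in; nothing more can be done
None
```

The job is handed in: the red-capped jar stands in the blue tray, the green-capped jar stands in the pocket it left, and the lid is fully home, all by about 27 s on the clock; the arm hid the blue-capped jar and the marker in the last picture, so I did not recheck those two.

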